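# Slide the breakfast board out over the scrap caddy and sweep the nutshells in

## Robot

A 6-joint arm with a two-finger parallel gripper is mounted at the origin on a cart in front of the work surface, level with it; the furniture and walls round the work are solid. World frame = base frame: x ahead of the robot, y to its left, z up, the work surface at z = 0. Lengths are in m, angles in rad, forces in N, time in s.
With the tool pointing down it reaches from about 0.275 to 1 m from the base axis. Payload 8.4 kg.
Tool frame: the origin (TCP) lies on the mounting face of the last link; the fingertips stand 173 mm ahead of it and the grasp point (between the pads) lies 155 mm ahead of it; z points along the fingers, y is the line along which they close (so a half turn about z gives the same grasp; the last joint's range is limited). The gripper opens to 85 mm and grips with 20 to 120 N. Pads are 22 mm wide; open, the fingers measure 114 mm over their backs; the gripper's body (76 mm by 85 mm) begins 54 mm behind the grasp point. The pads swing forward as they close: fully open they stand 13 mm farther back than shut.
Start: joints at [1.113, 0.353, 1.633, -0, 1.155, -0.002], TCP at [0.275, 0.561, 0.405] pointing down, gripper open.
Joint ranges: [-2.63, 2.63], [-0.92, 2.1], [0.06, 2.66], [-1.3, 4.44], [0, 2.69], [-3.02, 3.02]. Speed limits (rad/s): [2.22, 2.22, 2.79, 3.14, 3.14, 3.14].

## Interface

Orientations are given as a unit quaternion [x, y, z, w].
In Python, from workcell import manip gives the robot as it stands. The module is installed in compiled form; this text tells all that it offers.
- The arm moves only by the tool move_arm, never from a script. Its argument "steps" is a list of rows, each a list of 4 numbers: the shift along the tool's x, y, z in mm, then the turn about the tool's z in degrees. In form: [[x, y, z, turn], ...]. A call has 1 to 20 rows; each row is the pose to reach, as a shift and turn from the pose commanded when the call began, along the tool's axes at that moment; what a row does not reach only later rows make up. A row lasts 1/12 s, in which the tool goes at most 41.7 mm and 7.16 degrees, less where a joint would pass 70% of its speed; a pose out of reach is approached as far as the arm can. A call with a gripper value outside its range is refused whole. "claw" is the finger opening in mm, from 0 to 85.4, set as the call begins (left out, the last holds). The fingers move at their own pace and stop on an object; "grip_force" is the grip in N (left out, the last holds). Time passes only in rows, so rows that repeat a pose let the fingers close. It gives the time, the measured TCP pose, the force, the opening and the grip force at its end, in the units of the state.
- manip.observe(): the state, without advancing time (a new reading comes with each control period).
- manip.snapshot(name): name is "scene" or "side" or "wrist"; returns a dict with "image" (400x640x3 uint8, blue, green, red), "intrinsics" (3x3 intrinsics, pixels), "R" (3x3) and "t" (3): a world point X has camera coordinates R X + t; the wrist camera has in their place "tool_from_camera" (4x4, takes a point from camera to tool coordinates, whose origin is the TCP and whose axes are the flange's). Camera axes: x right, y down, z forward; pixel columns grow to the right and rows downward; lengths in m; the calibration is good to about 2 mm. A picture is of the moment at which its call begins: read the wrist's pose just before it. There is no depth.
- manip.job_done(): hands the job in; it is judged then, once.
Trained networks look in a picture, given as the dict that the camera call returned (one of the last four; its "shot" number tells which), for a name from the list of things; names that differ only in an ending like _2 or _b are one class to them, and where a whole thing is asked for, a point or a joint stands for the part that bears it (a point fixed in the world has none). Each returns a list of dicts, best first, with "p" (0 to 1); they miss things now and then, are a little off and sometimes report something else, mostly with a low value. They report only what shows in the picture. A call takes as long as a camera call.
- manip.find_in(picture, label): "point" ([x, y, z] in m, in world coordinates, good to about 4 mm: the middle of the surface that is visible of it).
- manip.outline_of(picture, label): "pixels" (400x640 bool, what is visible of it).
- manip.spot_point(picture, label): "point" ([x, y, z] in m, in world coordinates, good to about 4 mm: a listed point, or the origin of a listed thing).
The state is a dict: "time": time; "qpos": joint angles; "joint_velocities": joint speeds; "joint_torque": joint torques, N m; "ee_pos": TCP position; "orientation": TCP orientation; "wrist_force": force on the tool from outside, world axes, zero at the start; "moment": the same for the moment, N m; "opening": finger opening in m; "gripper_force": force on a finger pad.
Only numpy, scipy, OpenCV 4.12 (cv2) and the standard library are available. Lean on these libraries where they do the work, as an engineer would, in place of code of your own. Each camera call takes 0.05 s, during which the arm holds its last target. There are 200 camera calls.

## Task

Clear the nutshells off the breakfast board without picking anything up. First push the board sideways and along the table until it is centred on the scrap caddy that hangs on the table's right side, lies square to that edge, and sticks out about 5 cm past the edge over the caddy's mouth, with both half shells still on it. Then push both shells along the board and off its end so that they drop into the caddy; leave the board lying there and every other thing where it stands.

Things in the scene. Friction and masses are not known exactly. Their poses are not given: they have to be found in the camera images.
- board: Plain light-wood breakfast board lying flat, 140 mm (its x) by 280 mm (its y) by 14 mm thick, 0.3 to 0.6 kg, corner radius 16 mm. Origin: centre of its underside (z = 0 on the table). Its y axis is its long axis, pointing roughly to world +y, turned up to 0.2 rad; the end with a 20 mm hanging hole is +y. The side toward the robot and the +y end have at least 40 mm free beside them.
- board_end (a point): Middle of the lower edge of the board's plain (-y) end, the end that goes out over the caddy, 140 mm from the board's origin. It starts on the table, 10 to 24 cm short of its place, and between 15 cm nearer the robot and 2.5 cm farther than the caddy's centre.
- shell_1: Half walnut shell on the board, dome up, 38 by 34 mm and 17.5 mm high, 12 g, loose; its solid shape is round, 34 mm across at the foot. Origin: centre of its flat underside, 14 mm above the table while on the board. It starts 55 to 85 mm from the board's centre toward the plain end, up to 45 mm off the middle line. Pushed gently it slides flat.
- shell_2: The other half walnut shell, the same in every way; it starts 30 to 70 mm from the board's centre toward the end with the hole, up to 45 mm off the middle line.
- caddy: Scrap caddy: open grey plastic bucket, 210 mm along the table's edge (x) by 134 mm (y) by 165 mm high, fixed on steel hangers beside the table's right edge. The edge is a straight line along x at world y = -0.28; the table ends there. Origin: centre of the bucket's underside; axes along the world's. Its inner walls slope a little; its inner floor is 4 mm up.
- caddy_mouth (a point): Centre of the caddy's mouth at rim height, 10 mm below the table top, so that the board passes over the rim. The mouth measures 194 mm in x by 118 mm in y inside; the inner face of its near wall is 10 mm past the table's edge.
- nut_bowl: Round stoneware bowl with whole walnuts, 92 mm across, 70 mm high with the nuts, behind the board. Fixed. Origin: centre of its underside.
- nutcracker: Steel nutcracker lying flat near the table's left edge, 150 by 52 by 12 mm, long axis its x, roughly along world x. Loose; leave it. Origin: middle, on the table.
- mug: Stoneware mug, 81 mm across, 74 mm high, at the back of the table, between bowl and canister. Fixed. Origin: centre of its underside.
- mill_1: Small salt mill, 44 mm across, 90 mm high, at the back of the table. Loose; leave it. Origin: centre of its underside.
- mill_2: Small pepper mill of the same size beside it. Loose; leave it. Origin: centre of its underside.
- tea_box: Cardboard tea carton, 72 by 135 by 78 mm, long side roughly along world x, near the robot on the right. Loose; leave it. Origin: centre of its underside.
- canister: Storage canister with wooden lid, 102 by 102 by 140 mm, in the back left corner. Fixed. Origin: centre of its underside.
- milk_jug: Small stoneware milk jug with a handle, 80 by 70 mm, 83 mm high, at the near left corner. Fixed. Origin: about the centre of its underside.

How it is judged:
On the way:
1. the board lies in its place over the caddy with both shells still on it (world y of board_end between -0.345 and -0.315 m and x of board_end in the frame of caddy between -0.02 and 0.02 m and angle between the y axis of board and the y axis of caddy, either way round below 0.12 rad and angle between board's own z axis and vertical below 0.03 rad and height (world z) of each of shell_1, shell_2 above 0.009 m and linear speed of board below 0.02 m/s), for 0.3 s.
At the end, for the whole second after the job is handed in: The board lies flat with the middle of its plain end 35 to 65 mm past the table's edge, within 20 mm of the caddy's centre along the edge and within 0.12 rad of square; both half shells lie at rest in the caddy, well below its rim (world y of board_end between -0.345 and -0.315 m and x of board_end in the frame of caddy between -0.02 and 0.02 m and angle between the y axis of board and the y axis of caddy, either way round below 0.12 rad and height (world z) of board below 0.004 m and angle between board's own z axis and vertical below 0.03 rad and x of shell_1 in the frame of caddy between -0.105 and 0.105 m and y of shell_1 in the frame of caddy between -0.067 and 0.067 m and z of shell_1 in the frame of caddy between -0.002 and 0.09 m and x of shell_2 in the frame of caddy between -0.105 and 0.105 m and y of shell_2 in the frame of caddy between -0.067 and 0.067 m and z of shell_2 in the frame of caddy between -0.002 and 0.09 m and linear speed of board below 0.01 m/s and linear speed of each of shell_1, shell_2 below 0.03 m/s); the robot touches nothing.
It fails at once if the board is lifted or tipped (height (world z) of board above 0.015 m or angle between board's own z axis and vertical above 0.12 rad).
It fails at once if a shell is picked up (height (world z) of any of shell_1, shell_2 above 0.036 m).
It fails at once if one of the other things on the table is shifted by more than 15 mm (distance of any of mill_1, mill_2, tea_box, nutcracker from where it was at the start of the episode above 0.015 m).
It also fails if it takes over 67 s, if anything falls off the work surface, if the arm or the gripper's body presses on something with over 40 N, if the wrist force passes 120 N, or if a joint passes its speed limit or range.

## Working session

There is one attempt and no reset: what is moved stays moved. The work goes in short steps, Python scripts to look and compute and a tool call to move; the robot and the scene stay as the last step left them, time stands still between calls to the robot, and variables do not carry over. Pictures are saved under pics/ and viewed, at most 11 in all, crops included, and the job is handed in when it is done.

Besides the shell and the picture viewer there is one more tool, called after "Call:" as name(argument=value, ...), one argument or row to a line, values as JSON. move_arm: Moves the arm, as the interface text tells. Its arguments: {"type":"object","properties":{"steps":{"type":"array"},"claw":{"type":"number"},"grip_force":{"type":"number"}},"required":["steps"]}

```bash
mkdir -p pics; cat > h.py <<'E'
from workcell import manip
import numpy as np, cv2
from scipy.spatial.transform import Rotation as Rn
def px2w(s,uv,z):
    K,R,t=s["intrinsics"],s["R"],s["t"]
    uv=np.atleast_2d(uv).astype(float)
    d=np.c_[uv,np.ones(len(uv))]@np.linalg.inv(K).T@R
    c=-R.T@t
    return c+d*((z-c[2])/d[:,2])[:,None]
def w2px(s,X):
    c=s["R"]@np.asarray(X)+s["t"]; p=s["intrinsics"]@c; return p[:2]/p[2]
E
python3 - <<'E'
from h import *
o=manip.observe(); print(o["time"],o["ee_pos"],o["orientation"],o["opening"])
for n in("scene","side"):
    s=manip.snapshot(n); cv2.imwrite(f"pics/{n}0.png",s["image"])
    print(n,"cam",-s["R"].T@s["t"])
    for l in("board","board_end","shell_1","caddy_mouth","caddy","nut_bowl","tea_box","milk_jug","mill_1","mug","nutcracker"):
        print(l,[(np.round(d["point"],3).tolist(),round(d["p"],2)) for d in manip.spot_point(s,l)[:3]])
    m=manip.outline_of(s,"board")
    if m:
        c=max(cv2.findContours(m[0]["pixels"].astype(np.uint8),0,2)[0],key=cv2.contourArea)[:,0]
        w=px2w(s,c,.014)[:,:2].astype(np.float32); print(cv2.minAreaRect(w))
E
```

```text
0.0 [0.27501711 0.5609684  0.40396457] [ 2.25927357e-01  9.74143910e-01 -6.70704682e-04 -1.46135636e-04] 0.08550838688180364
scene cam [-0.53579089  0.66653703  0.65886805]
board [([0.484, 0.047, -0.0], 0.7)]
board_end [([0.503, -0.094, 0.008], 0.88)]
shell_1 [([0.724, 0.145, -0.003], 0.53), ([0.485, 0.081, 0.007], 0.49), ([0.485, -0.029, 0.015], 0.4)]
caddy_mouth [([0.523, -0.349, -0.004], 0.62)]
caddy []
nut_bowl [([0.699, 0.005, -0.0], 0.72)]
tea_box [([0.373, -0.24, -0.003], 0.58)]
milk_jug [([0.349, 0.262, 0.001], 0.87)]
mill_1 [([0.755, -0.097, 0.002], 0.84), ([0.75, -0.162, -0.005], 0.62)]
mug [([0.486, -0.028, 0.011], 0.61), ([0.722, 0.146, -0.002], 0.57)]
nutcracker [([0.507, 0.288, -0.003], 0.66), ([0.748, -0.159, -0.001], 0.6), ([0.374, -0.241, -0.001], 0.27)]
((0.47667255997657776, 0.0507572740316391), (0.1548897624015808, 0.28830471634864807), 7.405208587646484)
side cam [0.57152983 0.56886911 0.80149287]
board [([0.483, 0.041, -0.002], 0.57)]
board_end [([0.5, -0.094, -0.002], 0.81), ([0.482, 0.04, -0.002], 0.7)]
shell_1 [([0.485, -0.028, 0.013], 0.69), ([0.724, 0.266, -0.0], 0.59), ([0.483, 0.083, 0.011], 0.53)]
caddy_mouth [([0.524, -0.351, -0.01], 0.8)]
caddy []
nut_bowl [([0.701, 0.006, -0.003], 0.74)]
tea_box [([0.372, -0.238, 0.002], 0.81)]
milk_jug [([0.483, -0.03, 0.014], 0.68), ([0.348, 0.263, 0.0], 0.6)]
mill_1 [([0.753, -0.094, 0.002], 0.82), ([0.755, -0.161, -0.001], 0.7)]
mug [([0.722, 0.144, -0.006], 0.69)]
nutcracker []
((0.5116852521896362, 0.28915759921073914), (0.050775427371263504, 0.1549425572156906), 87.71349334716797)
```

```bash
ls pics
```

```text
scene0.png
side0.png
```

View pics/scene0.png

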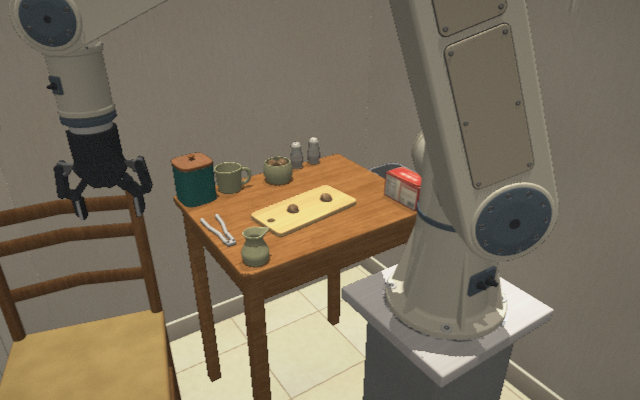

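View pics/side0.png

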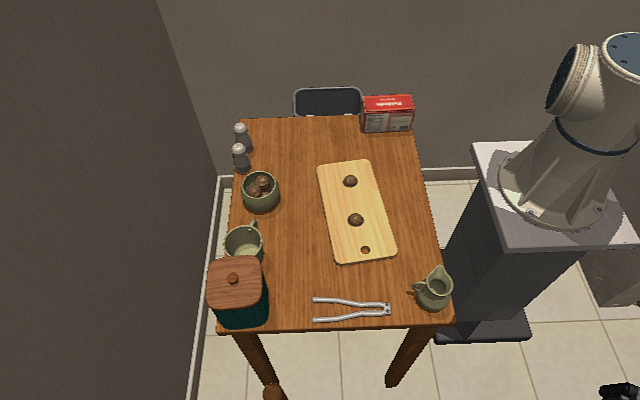

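The side view shows the board from (317,165)/(368,160) to (397,255)/(338,263), with the shells at (350,181) and (355,219). The caddy mouth is at about (328,102), and the tea box at (388,113) stands close to the caddy's near side. Next I'll fit the board and tea box accurately.

```bash
cat >> h.py <<'E'
def board(s):
    "fit: returns centre, yaw, size"
    hsv=cv2.cvtColor(s["image"],cv2.COLOR_BGR2HSV); lab=cv2.cvtColor(s["image"],cv2.COLOR_BGR2LAB)
    m=cv2.inRange(hsv,(15,60,170),(32,180,255)); m[:140]*=(np.arange(640)<375).astype(np.uint8); m[310:]=0
    c=max(cv2.findContours(m,0,2)[0],key=cv2.contourArea)[:,0]
    w=px2w(s,c,.014)[:,:2].astype(np.float32); (cx,cy),(a,b),g=cv2.minAreaRect(w)
    if a>b: a,b,g=b,a,g-90
    return np.round([cx,cy,np.radians((g+45)%90-45) if abs(g)>45 else np.radians(g),a,b],4),m
def rel(target_tip, yaw_y, tipz):
    """steps (mm,deg) to bring tool to x,y,TCP z, tool y axis at world angle yaw_y (deg, mod 180)"""
    o=manip.observe(); R=Rn.from_quat(o["orientation"]).as_matrix()
    d=R.T@(np.r_[target_tip,tipz]-o["ee_pos"])*1000
    cur=np.degrees(np.arctan2(R[1,1],R[0,1])); turn=-((yaw_y-cur+90)%180-90)
    return np.round(d,1),round(turn,1),cur
E
python3 - <<'E'
from h import *
s=manip.snapshot("side"); b,m=board(s); print("board",b)
cv2.imwrite("pics/m.png",m)
m=manip.outline_of(s,"tea_box")
if m:
    c=max(cv2.findContours(m[0]["pixels"].astype(np.uint8),0,2)[0],key=cv2.contourArea)[:,0]
    print(cv2.boundingRect(c)); r=c[c[:,1]<cv2.boundingRect(c)[1]+20]
    w=px2w(s,c,.078)[:,:2].astype(np.float32);print("tea@top",w.max(0),w.min(0)); w=px2w(s,c,0)[:,:2];print("tea@0",w.max(0),w.min(0))
for l in("shell_1","caddy_mouth","board_end"): print(l,[(np.round(d["point"],3).tolist(),round(d["p"],2)) for d in manip.spot_point(s,l)[:4]])
print(rel((0.37,0.04),90,0.25)); o=manip.observe();print(Rn.from_quat(o["orientation"]).as_matrix().round(3))
E
```

```text
board [0.4837 0.0431 0.1309 0.139  0.2788]
(359, 94, 56, 40)
tea@top [ 0.4552012  -0.12894797] [ 0.3105712  -0.26930028]
tea@0 [ 0.44265977 -0.20417985] [ 0.28243717 -0.35966358]
shell_1 [([0.487, -0.029, 0.013], 0.63), ([0.485, 0.084, 0.011], 0.48), ([0.524, -0.348, -0.01], 0.43)]
caddy_mouth [([0.525, -0.351, -0.008], 0.57)]
board_end [([0.5, -0.096, 0.001], 0.73), ([0.754, -0.094, -0.002], 0.38)]
(array([-314.6, -426.2,  154.7]), np.float64(-26.1), np.float64(63.88570011249637))
[[-0.898  0.44   0.   ]
 [ 0.44   0.898  0.   ]
 [-0.     0.    -1.   ]]
```

View pics/m.png

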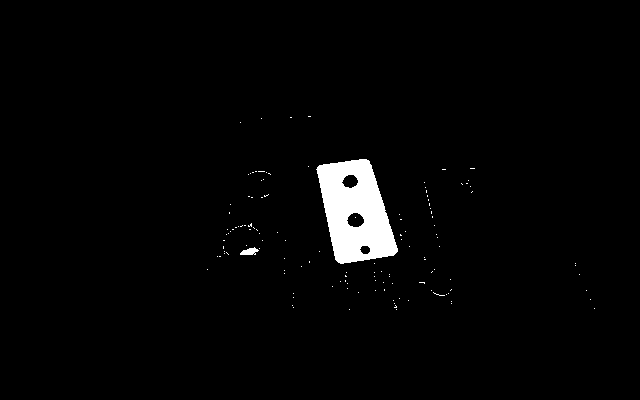

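The mask outlines the board cleanly at (317–397, 160–263). The fit puts its centre at (0.484, 0.043) with yaw 0.131 rad. I'll go to the near side with the fingers open along y.

Call:
move_arm(
  steps=[
    [-317,-419,0,-26],
    [-317,-419,0,-26],
    [-317,-419,0,-26],
    [-317,-419,0,-26],
    [-317,-419,0,-26],
    [-317,-419,0,-26],
    [-317,-419,0,-26],
    [-317,-419,0,-26],
    [-317,-419,0,-26],
    [-317,-419,0,-26],
    [-317,-419,0,-26],
    [-317,-419,0,-26],
    [-317,-419,0,-26],
    [-317,-419,40,-26],
    [-317,-419,80,-26],
    [-317,-419,120,-26],
    [-317,-419,160,-26],
    [-317,-419,180,-26],
    [-317,-419,200,-26],
    [-317,-419,205,-26],
  ],
  claw=85,
)

```text
time: 3.22
ee_pos: [0.3744, 0.0453, 0.1974]
orientation: [0.001, 1.0, -0.0, -0.002]
wrist_force: [-1.1, 0.3, 0.3]
opening: 0.0848
gripper_force: 0.0
```

Call:
move_arm(
  steps=[
    [0,0,8,0],
    [0,0,14,0],
    [0,0,19,0],
    [0,0,19,0],
    [0,0,19,0],
  ],
)

```text
time: 3.63
ee_pos: [0.3756, 0.0455, 0.1811]
orientation: [0.001, 1.0, 0.0, 0.0]
wrist_force: [-0.1, -0.4, -0.8]
opening: 0.085
gripper_force: 0.0
```

```bash
python3 - <<'E'
from h import *
s=manip.snapshot("side"); print(board(s)[0]); cv2.imwrite("pics/a.png",cv2.resize(s["image"][100:300,300:500],None,fx=3,fy=3))
o=manip.observe();print(o["ee_pos"],o["wrist_force"])
for z in(0,.014): print(z,[w2px(s,np.r_[.3855,y,z]).round(1) for y in(-.012,.045,.102)])
E
```

```text
[0.4839 0.0432 0.1316 0.1389 0.2788]
[0.3756117  0.04546046 0.18120611] [ 0.12197553 -0.03497512  0.31823639]
0 [array([391.6, 189.2]), array([394.9, 208.5]), array([398.5, 229.3])]
0.014 [array([392.4, 185.7]), array([395.8, 205.2]), array([399.4, 226.1])]
```

View pics/a.png

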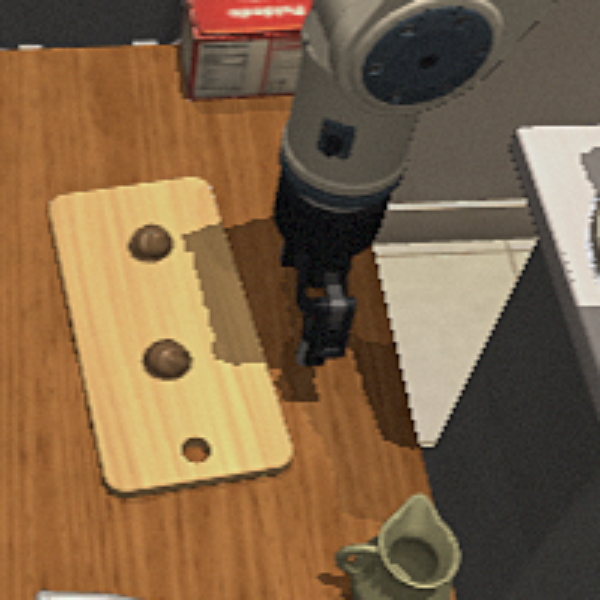

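The crop shows the near finger tip at about (308,362), still roughly 2 cm above the table. So the open pads are retracted, and I'll go lower while watching the force.

Call:
move_arm(
  steps=[
    [0,0,3,0],
    [0,0,6,0],
    [0,0,9,0],
    [0,0,12,0],
    [0,0,12,0],
  ],
)

```text
time: 4.1
ee_pos: [0.3751, 0.0454, 0.1682]
orientation: [0.001, 1.0, -0.0, -0.0]
wrist_force: [0.2, 0.1, 0.2]
opening: 0.085
gripper_force: 0.0
```

Call:
move_arm(
  steps=[
    [0,0,2,0],
    [0,0,4,0],
    [0,0,4,0],
  ],
)

```text
time: 4.35
ee_pos: [0.3752, 0.0454, 0.1644]
orientation: [0.001, 1.0, -0.0, -0.0]
wrist_force: [-0.2, -1.4, 0.2]
opening: 0.0852
gripper_force: 0.0
```

Call:
move_arm(
  steps=[
    [-5,0,0,0],
    [-10,0,0,0],
    [-14,0,0,0],
    [-18,0,0,0],
    [-22,0,0,0],
    [-26,0,0,0],
    [-30,0,0,0],
    [-34,0,0,0],
    [-38,0,0,0],
    [-42,0,0,0],
    [-46,0,0,0],
    [-50,0,0,0],
    [-54,0,0,0],
    [-58,0,0,0],
    [-61,0,0,0],
    [-63,0,0,0],
    [-64,0,0,0],
    [-64,0,0,0],
  ],
)

```text
time: 5.85
ee_pos: [0.4395, 0.0453, 0.1647]
orientation: [0.001, 1.0, 0.0, 0.0]
wrist_force: [-0.6, -0.4, -0.5]
opening: 0.085
gripper_force: 0.5
```

```bash
python3 - <<'E'
from h import *
s=manip.snapshot("side"); print(board(s)[0]); cv2.imwrite("pics/b.png",cv2.resize(s["image"][100:300,300:500],None,fx=3,fy=3))
for l in("shell_1","board_end"): print(l,[(np.round(d["point"],3).tolist(),round(d["p"],2)) for d in manip.spot_point(s,l)[:4]])
E
```

```text
[0.5221 0.0335 0.0072 0.1397 0.2795]
shell_1 [([0.513, -0.039, 0.011], 0.71), ([0.52, 0.032, 0.0], 0.6), ([0.524, 0.073, 0.012], 0.5)]
board_end [([0.517, -0.103, -0.0], 0.96)]
```

View pics/b.png

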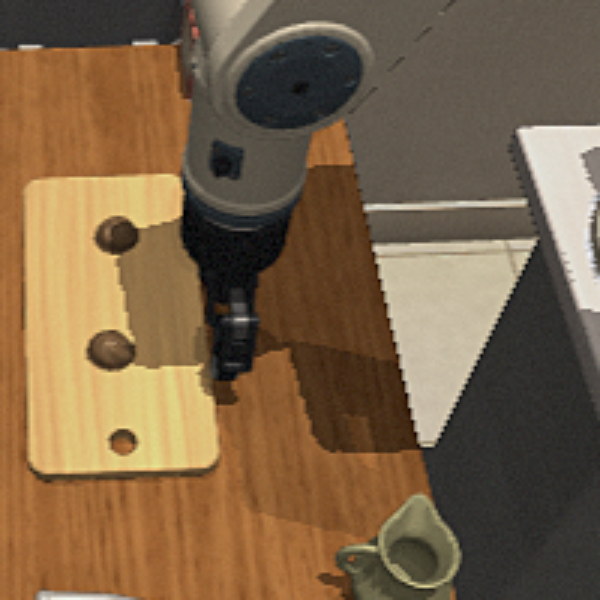

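The board is now nearly square (yaw 0.007), with both shells on it at (117,234) and (110,350) in the crop. I'll push another 7 mm, back off and lift.

Call:
move_arm(
  steps=[
    [-3,0,0,0],
    [-6,0,0,0],
    [-8,0,0,0],
    [-8,0,0,0],
    [0,0,0,0],
    [20,0,0,0],
    [20,0,-30,0],
    [20,0,-70,0],
    [20,0,-70,0],
    [20,0,-70,0],
  ],
)

```text
time: 6.83
ee_pos: [0.4199, 0.0455, 0.2367]
orientation: [0.001, 1.0, 0.0, 0.003]
wrist_force: [-0.1, 0.4, 0.2]
opening: 0.0851
gripper_force: 0.0
```

```bash
python3 - <<'E'
from h import *
s=manip.snapshot("side"); print(board(s)[0])
for l in("caddy_mouth","board_end"): print(l,[(np.round(d["point"],3).tolist(),round(d["p"],2)) for d in manip.spot_point(s,l)[:1]])
print(rel((0.53,0.215),0,0.1645))
E
```

```text
[ 0.5302  0.0335 -0.0032  0.1403  0.2792]
caddy_mouth [([0.523, -0.35, -0.009], 0.81)]
board_end [([0.527, -0.105, -0.001], 0.63)]
(array([-111. ,  169.9,   69.4]), np.float64(89.9), np.float64(89.88825075716771))
```

Call:
move_arm(
  steps=[
    [-20,30,0,7],
    [-40,60,0,14],
    [-60,90,0,21],
    [-80,120,0,28],
    [-100,145,0,35],
    [-111,158,0,42],
    [-111,158,0,49],
    [-111,158,0,56],
    [-111,158,0,63],
    [-111,158,0,70],
    [-111,158,0,77],
    [-111,158,0,84],
    [-111,158,15,90],
    [-111,158,30,90],
    [-111,158,45,90],
    [-111,158,55,90],
    [-111,158,64,90],
    [-111,158,69,90],
    [-111,158,72,90],
    [-111,158,72,90],
  ],
)

```text
time: 8.65
ee_pos: [0.5305, 0.2031, 0.1621]
orientation: [0.708, 0.706, -0.0, -0.0]
wrist_force: [-0.1, -0.1, -0.2]
opening: 0.0851
gripper_force: 0.0
```

```bash
python3 - <<'E'
from h import *
s=manip.snapshot("side"); print(board(s)[0])
print(rel((0.53,-0.02),0,0.1645)); o=manip.observe(); print(o["qpos"].round(2) if hasattr(o["qpos"],"round") else o["qpos"], Rn.from_quat(o["orientation"]).as_matrix().round(3))
E
```

```text
[0.5852 0.0279 0.0138 0.0302 0.1718]
(array([-223.2,   -0.3,   -1.9]), np.float64(-0.1), np.float64(-0.11106227620035708))
[ 0.36  0.6   1.9  -0.    0.64  0.36] [[ 0.002  1.    -0.   ]
 [ 1.    -0.002 -0.   ]
 [-0.    -0.    -1.   ]]
```

Call:
move_arm(
  steps=[
    [-4,0,-1,0],
    [-8,0,-2,0],
    [-13,0,-2,0],
    [-18,0,-2,0],
    [-22,0,-2,0],
    [-26,0,-2,0],
    [-31,0,-2,0],
    [-36,0,-2,0],
    [-42,0,-2,0],
    [-48,0,-2,0],
    [-54,0,-2,0],
    [-60,0,-2,0],
    [-66,0,-2,0],
    [-72,0,-2,0],
    [-78,0,-2,0],
    [-83,0,-2,0],
    [-87,0,-2,0],
    [-90,0,-2,0],
    [-91,0,-2,0],
    [-91,0,-2,0],
  ],
)

```text
time: 10.37
ee_pos: [0.5303, 0.1118, 0.1646]
orientation: [0.708, 0.706, -0.0, -0.0]
wrist_force: [0.1, -0.5, 0.1]
opening: 0.0851
gripper_force: 0.0
```

```bash
python3 - <<'E'
from h import *
for n in("side","scene"):
    s=manip.snapshot(n)
    for l in("board","shell_1","board_end"): print(l,[(np.round(d["point"],3).tolist(),round(d["p"],2)) for d in manip.spot_point(s,l)[:3]])
    if n=="side": print(board(s)[0]); cv2.imwrite("pics/c.png",cv2.resize(s["image"][80:280,230:450],None,fx=3,fy=3))
E
```

```text
board []
shell_1 []
board_end []
[ 0.5846 -0.0776  0.0019  0.0309  0.1974]
board [([0.528, -0.038, -0.001], 0.55)]
shell_1 [([0.521, -0.112, 0.011], 0.61), ([0.534, -0.002, 0.011], 0.5)]
board_end [([0.53, -0.179, 0.004], 0.85), ([0.524, -0.108, 0.011], 0.22)]
```

View pics/c.png

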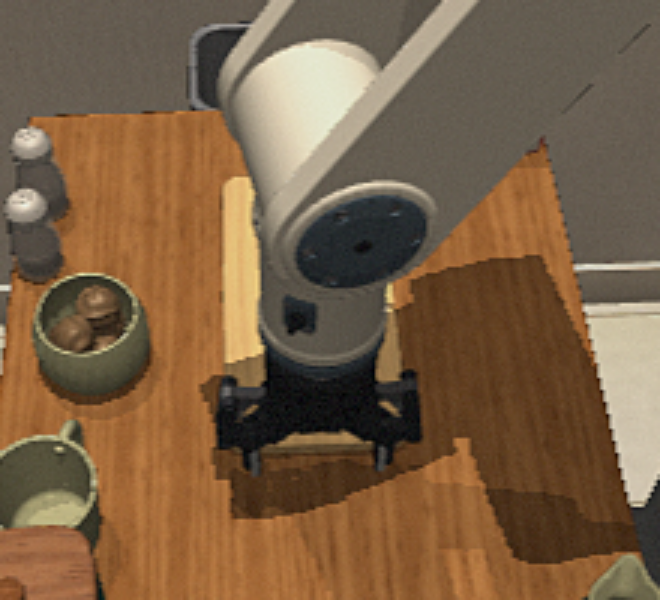

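The crop shows the fingers square behind the hole end at about (250,455) and (380,455), with the board straight. Scene estimates match the tool's position (board end at -0.179), so I'll keep pushing.

Call:
move_arm(
  steps=[
    [-4,0,0,0],
    [-9,0,0,0],
    [-15,0,0,0],
    [-22,0,0,0],
    [-29,0,0,0],
    [-36,0,0,0],
    [-43,0,0,0],
    [-50,0,0,0],
    [-57,0,0,0],
    [-64,0,0,0],
    [-71,0,0,0],
    [-78,0,0,0],
    [-85,0,0,0],
    [-92,0,0,0],
    [-99,0,0,0],
    [-106,0,0,0],
    [-112,0,0,0],
    [-117,0,0,0],
    [-120,0,0,0],
    [-120,0,0,0],
  ],
)

```text
time: 12.43
ee_pos: [0.5302, -0.0085, 0.1647]
orientation: [0.708, 0.706, -0.0, 0.0]
wrist_force: [0.2, -0.2, -0.1]
opening: 0.0851
gripper_force: 0.0
```

```bash
python3 - <<'E'
from h import *
print(manip.observe()["ee_pos"])
for n in("scene","side"):
    s=manip.snapshot(n)
    for l in("board","shell_1","board_end","tea_box"): print(l,[(np.round(d["point"],3).tolist(),round(d["p"],2)) for d in manip.spot_point(s,l)[:3]])
E
```

```text
[ 0.53021473 -0.00850954  0.16470051]
board [([0.526, -0.157, -0.0], 0.95)]
shell_1 [([0.531, -0.124, 0.012], 0.64)]
board_end [([0.35, 0.262, 0.001], 0.75), ([0.507, 0.286, -0.004], 0.69)]
tea_box []
board []
shell_1 []
board_end [([0.511, 0.284, -0.002], 0.47)]
tea_box [([0.375, -0.239, -0.001], 0.61)]
```

Call:
move_arm(
  steps=[
    [-5,0,0,0],
    [-11,0,0,0],
    [-17,0,0,0],
    [-22,0,0,0],
    [-26,0,0,0],
    [-28,0,0,0],
    [-29,0,0,0],
    [-29,0,0,0],
    [-29,0,0,0],
    [-15,0,0,0],
    [0,0,0,0],
    [0,0,-35,0],
    [0,0,-75,0],
    [40,0,-75,0],
    [80,0,-75,0],
    [120,0,-75,0],
    [160,0,-75,0],
    [180,0,-75,0],
    [180,0,-75,0],
  ],
)

```text
time: 14.52
ee_pos: [0.5306, 0.176, 0.24]
orientation: [0.706, 0.708, 0.001, 0.0]
wrist_force: [0.7, 0.7, 1.0]
opening: 0.0854
gripper_force: 0.0
```

```bash
python3 - <<'E'
from h import *
print(manip.observe()["ee_pos"])
for n in("scene","side"):
    s=manip.snapshot(n)
    for l in("board","shell_1","board_end","tea_box"): print(l,[(np.round(d["point"],3).tolist(),round(d["p"],2)) for d in manip.spot_point(s,l)[:3]])
    if n=="side": print(board(s)[0])
    cv2.imwrite(f"pics/d_{n}.png",cv2.resize(s["image"][60:260,230:450],None,fx=3,fy=3))
E
```

```text
[0.5305901  0.17597862 0.23995749]
board [([0.525, -0.188, -0.001], 0.93)]
shell_1 [([0.532, -0.155, 0.012], 0.56)]
board_end [([0.348, 0.261, -0.0], 0.65)]
tea_box [([0.725, 0.145, -0.004], 0.36)]
board []
shell_1 []
board_end []
tea_box []
[ 0.5832 -0.1454 -0.0119  0.0302  0.1897]
```

View pics/d_side.png

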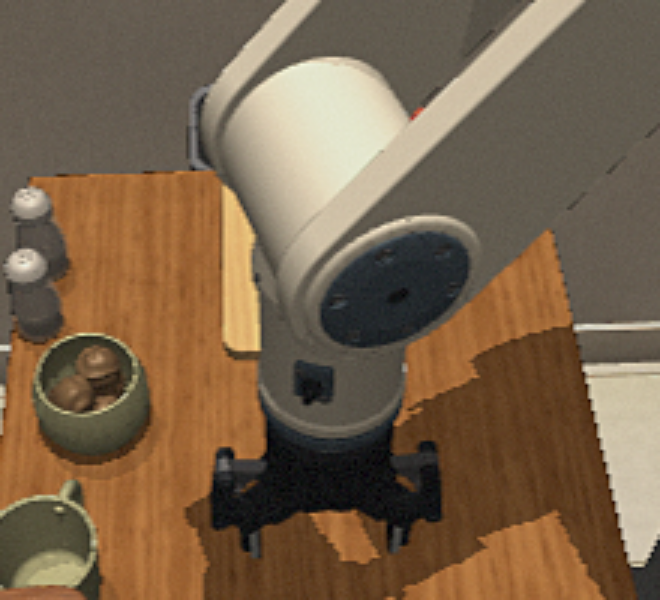

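The arm hides most of the board; only its far hole-end corner shows, at about (240,350). I'll move aside for a clear view.

Call:
move_arm(
  steps=[
    [0,0,-40,0],
    [0,0,-80,0],
    [30,-30,-80,0],
    [60,-60,-80,0],
    [90,-90,-80,0],
    [120,-120,-80,0],
    [140,-150,-80,0],
    [150,-170,-80,0],
    [150,-170,-80,0],
  ],
)

```text
time: 15.77
ee_pos: [0.3577, 0.3235, 0.3196]
orientation: [0.707, 0.707, -0.001, -0.0]
wrist_force: [0.8, 0.2, -0.3]
opening: 0.0848
gripper_force: 0.0
```

```bash
python3 - <<'E'
from h import *
print(manip.observe()["ee_pos"])
for n in("scene","side"):
    s=manip.snapshot(n)
    for l in("board","shell_1","board_end","tea_box","caddy_mouth"): print(l,[(np.round(d["point"],3).tolist(),round(d["p"],2)) for d in manip.spot_point(s,l)[:3]])
    if n=="side": print(board(s)[0])
    cv2.imwrite(f"pics/e_{n}.png",cv2.resize(s["image"][60:260,230:450],None,fx=3,fy=3))
E
```

```text
[0.35767653 0.32354608 0.31956122]
board [([0.527, -0.185, -0.002], 0.58)]
shell_1 [([0.701, 0.004, 0.0], 0.72), ([0.533, -0.153, 0.008], 0.5), ([0.524, -0.261, 0.012], 0.42)]
board_end [([0.528, -0.327, 0.001], 0.73)]
tea_box [([0.372, -0.241, -0.0], 0.88)]
caddy_mouth [([0.52, -0.351, -0.009], 0.4)]
board [([0.526, -0.191, -0.0], 0.71)]
shell_1 [([0.52, -0.258, 0.009], 0.64), ([0.534, -0.146, 0.014], 0.41)]
board_end [([0.526, -0.325, 0.0], 0.79), ([0.52, -0.257, 0.012], 0.3)]
tea_box [([0.373, -0.24, 0.001], 0.66)]
caddy_mouth [([0.525, -0.35, -0.009], 0.59), ([0.534, -0.148, 0.014], 0.35)]
[ 0.5278 -0.1878 -0.0119  0.14    0.2783]
```

View pics/e_side.png

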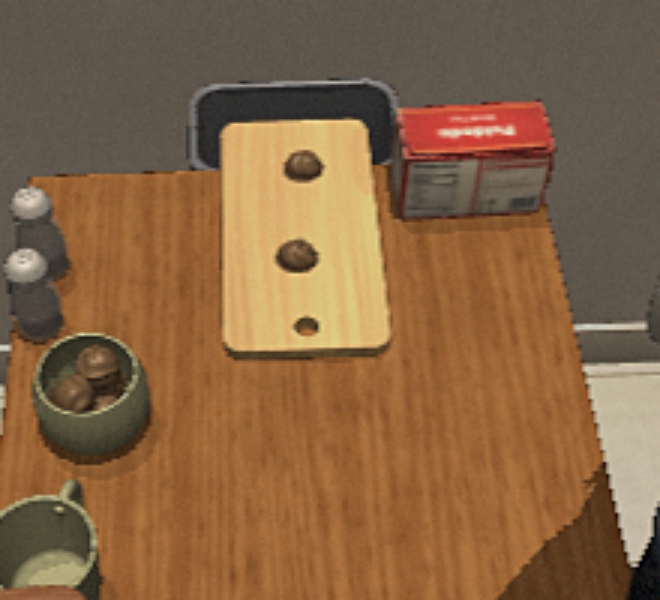

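The board is in place: end at y≈-0.327, x 0.527, yaw -0.012, with shells at (303,165) and (297,256) in the crop. I'll come down behind shell_1 with a narrow finger gap as a cradle.

Call:
move_arm(
  steps=[
    [-36,11,0,0],
    [-72,22,0,0],
    [-108,33,0,0],
    [-144,44,0,0],
    [-180,55,0,0],
    [-216,66,0,0],
    [-252,77,0,0],
    [-288,88,0,0],
    [-324,99,0,0],
    [-360,110,0,0],
    [-396,121,0,0],
    [-432,132,0,0],
    [-468,143,0,0],
    [-500,154,0,0],
    [-525,162,0,0],
    [-537,164,0,0],
    [-537,164,30,0],
    [-537,164,60,0],
    [-537,164,80,0],
    [-537,164,80,0],
  ],
  claw=18,
)

```text
time: 18.03
ee_pos: [0.5218, -0.2139, 0.2358]
orientation: [0.708, 0.706, -0.001, -0.003]
wrist_force: [-1.4, 0.4, 0.1]
opening: 0.018
gripper_force: 0.0
```

```bash
python3 - <<'E'
from h import *
o=manip.observe();print(o["ee_pos"],o["opening"])
s=manip.snapshot("wrist"); R=Rn.from_quat(o["orientation"]).as_matrix(); T=np.array(s["tool_from_camera"])
Rc=R@T[:3,:3]; c=R@T[:3,3]+o["ee_pos"]; s2=dict(s,R=Rc.T,t=-Rc.T@c)
for l in("shell_1",): print(l,[(np.round(d["point"],3).tolist(),round(d["p"],2)) for d in manip.spot_point(s,l)[:3]])
cv2.imwrite("pics/w.png",s["image"])
E
```

```text
[ 0.52178635 -0.21385498  0.23582398] 0.01802255189933859
shell_1 [([0.525, -0.256, 0.019], 0.58), ([0.533, -0.15, 0.014], 0.57)]
```

View pics/w.png

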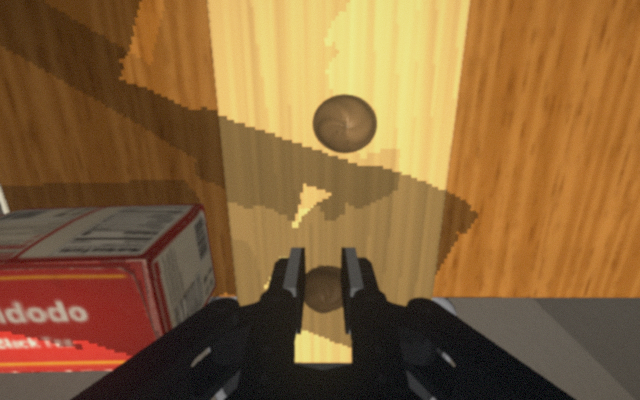

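The wrist view shows shell_1 at (325,288), centred between the fingers at about (297) and (350), and shell_2 clear at (345,123). I'll descend.

Call:
move_arm(
  steps=[
    [0,0,12,0],
    [0,0,24,0],
    [0,0,34,0],
    [0,0,41,0],
    [0,0,45,0],
    [0,0,46,0],
    [0,0,46,0],
  ],
)

```text
time: 18.72
ee_pos: [0.5237, -0.2148, 0.1933]
orientation: [0.708, 0.706, -0.0, -0.0]
wrist_force: [0.2, 0.7, -0.2]
opening: 0.0181
gripper_force: 0.0
```

Call:
move_arm(
  steps=[
    [-3,0,1,0],
    [-7,0,2,0],
    [-12,0,2,0],
    [-16,0,2,0],
    [-21,0,2,0],
    [-27,0,2,0],
    [-33,0,2,0],
    [-39,0,2,0],
    [-45,0,2,0],
    [-51,0,2,0],
    [-57,0,2,0],
    [-63,0,2,0],
    [-69,0,2,0],
    [-75,0,2,0],
    [-81,0,2,0],
    [-87,0,2,0],
    [-93,0,2,0],
    [-99,0,2,0],
    [-105,0,2,0],
    [-111,0,2,0],
  ],
)

```text
time: 20.38
ee_pos: [0.5236, -0.3264, 0.1917]
orientation: [0.708, 0.706, -0.0, -0.0]
wrist_force: [-0.5, 0.1, 0.1]
opening: 0.0181
gripper_force: 0.0
```

Call:
move_arm(
  steps=[
    [-5,0,0,0],
    [-8,0,0,0],
    [-8,0,0,0],
    [-8,0,-30,0],
    [-8,0,-60,0],
    [30,0,-60,0],
    [70,0,-60,0],
    [110,0,-60,0],
    [150,0,-60,0],
    [190,0,-60,0],
    [220,0,-60,0],
    [227,3,-60,0],
    [227,3,-60,0],
  ],
)

```text
time: 21.47
ee_pos: [0.5273, -0.0969, 0.2519]
orientation: [0.707, 0.708, 0.0, 0.0]
wrist_force: [0.1, -0.8, 0.9]
opening: 0.0177
gripper_force: 0.0
```

```bash
python3 - <<'E'
from h import *
o=manip.observe();print(o["ee_pos"],o["wrist_force"])
for n in("wrist","scene"):
    s=manip.snapshot(n)
    for l in("shell_1","board_end","board"): print(n,l,[(np.round(d["point"],3).tolist(),round(d["p"],2)) for d in manip.spot_point(s,l)[:3]])
    cv2.imwrite(f"pics/f_{n}.png",s["image"])
E
```

```text
[ 0.52734795 -0.09685759  0.25188686] [ 0.07187757 -0.7870908   0.86128677]
wrist shell_1 [([0.53, -0.148, 0.012], 0.62)]
wrist board_end []
wrist board [([0.531, -0.193, 0.0], 0.68)]
scene shell_1 [([0.533, -0.152, 0.012], 0.43)]
scene board_end []
scene board [([0.526, -0.187, -0.002], 0.93)]
```

View pics/f_wrist.png

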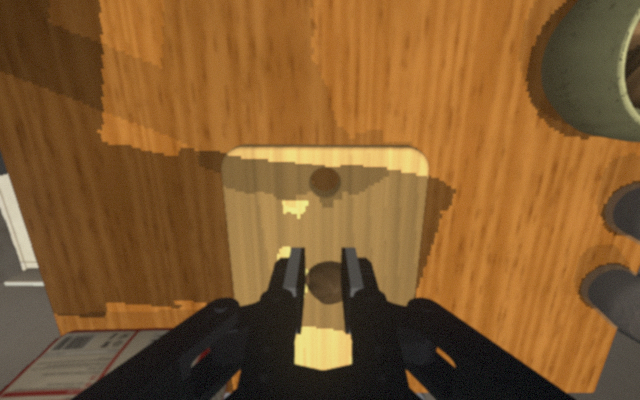

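Shell_1 is off the board, and shell_2 sits at (328,283), just right of the gap's middle at 323. I'll shift 5 mm and push it off the same way.

Call:
move_arm(
  steps=[
    [0,2,15,0],
    [0,5,30,0],
    [0,5,43,0],
    [0,5,52,0],
    [0,5,57,0],
    [0,5,60,0],
    [0,5,60,0],
  ],
)

```text
time: 22.45
ee_pos: [0.5319, -0.099, 0.1913]
orientation: [0.708, 0.706, -0.0, -0.0]
wrist_force: [-0.7, 0.6, 0.1]
opening: 0.0183
gripper_force: 0.0
```

Call:
move_arm(
  steps=[
    [-4,0,0,0],
    [-9,0,0,0],
    [-14,0,0,0],
    [-19,0,0,0],
    [-25,0,0,0],
    [-31,0,0,0],
    [-37,0,0,0],
    [-43,0,0,0],
    [-49,0,0,0],
    [-55,0,0,0],
    [-61,0,0,0],
    [-67,0,0,0],
    [-73,0,0,0],
    [-79,0,0,0],
    [-85,0,0,0],
    [-91,0,0,0],
    [-97,0,0,0],
    [-103,0,0,0],
    [-109,0,0,0],
    [-115,0,0,0],
  ],
)

```text
time: 24.12
ee_pos: [0.5318, -0.2145, 0.1917]
orientation: [0.708, 0.706, -0.0, -0.0]
wrist_force: [-0.3, -0.0, -0.7]
opening: 0.0182
gripper_force: 0.1
```

Call:
move_arm(
  steps=[
    [-6,0,0,0],
    [-12,0,0,0],
    [-18,0,0,0],
    [-24,0,0,0],
    [-30,0,0,0],
    [-36,0,0,0],
    [-42,0,0,0],
    [-48,0,0,0],
    [-54,0,0,0],
    [-60,0,0,0],
    [-66,0,0,0],
    [-72,0,0,0],
    [-78,0,0,0],
    [-84,0,0,0],
    [-90,0,0,0],
    [-96,0,0,0],
    [-102,0,0,0],
    [-108,0,0,0],
    [-114,0,0,0],
    [-120,0,0,0],
  ],
)

```text
time: 25.78
ee_pos: [0.5316, -0.3345, 0.1917]
orientation: [0.708, 0.706, -0.0, 0.0]
wrist_force: [-0.6, 0.5, -0.1]
opening: 0.018
gripper_force: 0.0
```

Call:
move_arm(
  steps=[
    [0,0,0,0],
    [0,0,-40,0],
    [0,0,-80,0],
    [0,0,-120,0],
    [40,-14,-120,0],
    [80,-28,-120,0],
    [120,-42,-120,0],
    [160,-56,-120,0],
    [200,-70,-120,0],
    [240,-84,-120,0],
    [280,-98,-120,0],
    [320,-112,-120,0],
    [360,-126,-120,0],
    [400,-140,-120,0],
    [440,-154,-120,0],
    [480,-165,-120,0],
    [520,-165,-120,0],
    [560,-165,-120,0],
    [600,-165,-120,0],
    [600,-165,-120,0],
  ],
)

```text
time: 27.45
ee_pos: [0.368, 0.2723, 0.3125]
orientation: [0.707, 0.708, 0.002, -0.0]
wrist_force: [0.2, -0.0, -0.3]
opening: 0.0176
gripper_force: 0.0
```

```bash
python3 - <<'E'
from h import *
o=manip.observe();print(o["time"],o["ee_pos"],o["wrist_force"])
for n in("scene","side"):
    s=manip.snapshot(n)
    for l in("shell_1","board_end","tea_box"): print(n,l,[(np.round(d["point"],3).tolist(),round(d["p"],2)) for d in manip.spot_point(s,l)[:3]])
print(board(s)[0]); cv2.imwrite("pics/g.png",cv2.resize(s["image"][60:260,230:450],None,fx=3,fy=3))
E
```

```text
27.45 [0.36802847 0.27230824 0.31252995] [ 0.17113094 -0.01017694 -0.25491059]
scene shell_1 []
scene board_end [([0.528, -0.327, 0.002], 0.9), ([0.721, 0.145, 0.0], 0.56)]
scene tea_box [([0.372, -0.243, 0.004], 0.77), ([0.759, -0.097, 0.002], 0.2)]
side shell_1 []
side board_end [([0.525, -0.328, -0.001], 0.96)]
side tea_box [([0.374, -0.238, 0.002], 0.55)]
[ 0.528  -0.1877 -0.0119  0.1396  0.2783]
```

View pics/g.png

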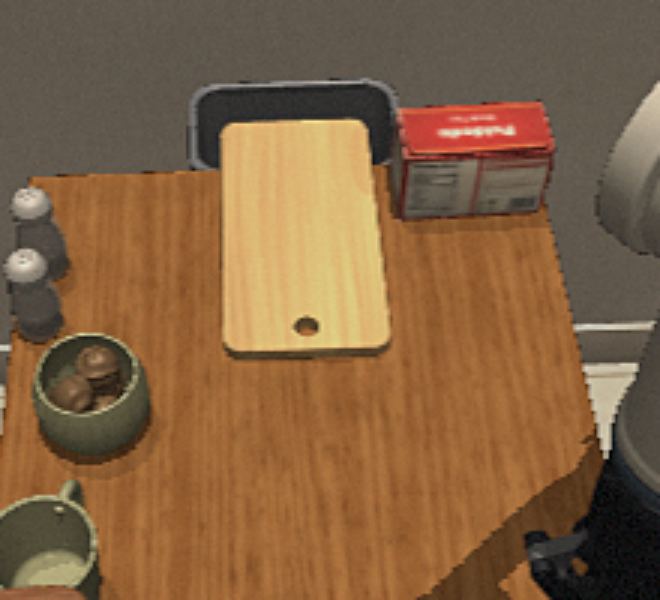

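The board is empty and still in place, reaching over the caddy's mouth at (295,120). No shells show on the table, and the arm is clear, so I'm handing in.

```bash
python3 -c "
from workcell import manip
print(manip.job_done())"
```

```text
the job is handed in; nothing more can be done
None
```

The job is handed in at about 27.5 s: the board lies square over the caddy, its end about 47 mm past the table's edge and about 3 mm off the caddy's centre, and both shells were pushed off its end; I did not see them inside the caddy, but none shows on the board or table in the last pictures.

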